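# Fresh coin tray under the sorter's chute

## Task

First switch the coin sorter off by turning its black knob anticlockwise all the way to its stop. Then take a fresh tray: the trays cling together, so peel off only the green top one by lifting its tab corner while the opposite corner is still down in the stack, and leave the white tray beneath in place and the coin roll, mug and stapler undisturbed. Finish while holding the green tray in the gripper, about level and centred under the mouth of the sorter's chute, at least 5 cm clear of the desk and touching neither sorter nor stack.

Things in the scene. Friction and masses are not known exactly. Their poses are not given: they have to be found in the camera images.
- speed (a joint): the sorter's black speed knob, rad: 0 = off, at its anticlockwise end stop (seen from above); grows clockwise; starts at 0.6 to 1.3. It stays where it is left (friction 0.03 N m)
- speed_grip (a point): on the knob's vertical axis at the height to grip it (91 mm above the desk); axes turn with the knob. The knob is an upright bar 38 mm long (along x), 14 mm thick (along y), top 7 mm above this point, with a 40 mm disc at its foot 23 to 31 mm below; a white line marks its -x end. It stands on the white console beside the sorter
- sorter: white coin sorter, fixed; origin on the desk right under the chute's mouth, z up, its front faces its -x. Its tall housing (210 mm, clear hopper to 249 mm) is at x +130 to +300, y -90 to +90 mm; the knob's 60 mm high console at x -15 to +185, y -205 to -105 mm, knob axis at x +10, y -155 mm
- chute_mouth (a point): middle of the lower edge of the sorter's steel chute mouth, 186 mm above the desk. The chute is a trough 60 mm wide that ends here and rises from here to the housing along the sorter's +x; there is nothing beneath it
- stack_base: black board 190 mm square and 6 mm thick with two grey trays nested on it, all fixed to the desk; origin on the desk under the middle of the stack, z up. The white tray and then the green tray are nested on top, same x and y axes
- tray_tab (a point): centre of the green top tray's grip tab: a solid block 42 mm long (along the tray's x), 14 mm wide (along y), 20 mm high, sticking out from one corner along the tray's -x, 97 mm from its middle. Starts 84 mm above the desk, free space under it down to the board. The tabs of the trays beneath are at other corners (white: the opposite one)
- tray_center (a point): middle of the green top tray, 20 mm above the underside of its feet; -x points to the tab corner. Open tray 120 mm square, 38 high (floor 14 above its feet), diagonals along its x and y, corners at 85 mm; 55 to 90 g. Nested trays are 14 mm apart with 2 mm of play. Its four feet (45 mm out along +-x, +-y) are nipped by sprung pips, 1 to 3 N each to pull out, free once 6 mm up
- far_corner (a point): on the green tray's rim at the corner opposite to the tab, 80 mm from the middle along its +x, 36 mm above its feet; starts 84 mm above the desk
- white_center (a point): middle of the white tray directly under the green one, 20 mm above its feet; same size as the green tray, turned half round (tab at the opposite corner); it clings more strongly to the tray below
- coin_roll: bystander: paper coin roll standing on the desk, 26 mm across, 49 mm high; origin at its foot
- mug: bystander: blue mug, 80 mm across, 95 mm high; origin at its foot
- stapler: bystander: red and black stapler, 140 mm long, 44 mm high; origin at its foot
Things that resemble listed ones, but are neither listed nor needed, are in the scene too. Of the things like the part that bears tray_tab, leave any that is red; of the rest the larger one is meant.

How it is judged:
On the way, in this order (a step that is already met when the one before it is completed fails the run):
1. the sorter's knob is turned anticlockwise to its stop, with the trays still stacked (value of joint speed below 0.07 rad and distance of tray_center from where it was at the start of the episode below 0.01 m), for 0.2 s.
2. the green tray's tab corner is lifted 15 mm or more while the opposite corner is still down in the stack (height (world z) of tray_tab above 0.099 m and height (world z) of far_corner below 0.091 m and distance between far_corner and stack_base below 0.15 m and contact force between the fingers and top_tray above 0.5 N), for 0.05 s.
3. the green tray is off the stack, held by the gripper (height (world z) of tray_center above 0.11 m and contact force between top_tray and white_tray below 0.05 N and contact force between the fingers and top_tray above 0.5 N), for 0.1 s.
At the end, for the whole second after the job is handed in: Knob within 0.07 rad of its stop; gripper holds the green tray still, middle within 50 mm horizontally of the chute mouth and 70 to 166 mm above the desk, within 20 degrees of level, touching neither sorter nor stack; white tray within 15 mm, bystanders within 40 mm of their places (horizontal distance between tray_center and chute_mouth below 0.05 m and height (world z) of tray_center between 0.07 and 0.166 m and angle between tray_center's own z axis and vertical below 0.35 rad and contact force between the fingers and top_tray above 1 N and contact force between top_tray and sorter below 0.1 N and contact force between top_tray and stack_base below 0.1 N and contact force between top_tray and white_tray below 0.1 N and linear speed of top_tray below 0.03 m/s and value of joint speed below 0.07 rad and distance of white_center from where it was at the start of the episode below 0.015 m and distance of each of coin_roll, mug, stapler from where it was at the start of the episode below 0.04 m); the arm keeps its last pose, push and grip.
It fails at once if the white tray comes out with the green one (moves more than 25 mm) (distance of white_center from where it was at the start of the episode above 0.025 m).
It fails at once if the coin roll, mug or stapler is knocked over or moved more than 50 mm (distance of any of coin_roll, mug, stapler from where it was at the start of the episode above 0.05 m or angle between any of coin_roll, mug, stapler's own z axis and vertical above 0.5 rad).
It also fails if it takes over 61 s, if anything falls off the work surface, if the arm or the gripper's body presses on something with over 40 N, if the wrist force passes 120 N, or if a joint passes its speed limit or range.

## Robot

A 7-joint arm with a two-finger parallel gripper is mounted at the origin on the work surface. World frame = base frame: x ahead of the robot, y to its left, z up, the work surface at z = 0. Lengths are in m, angles in rad, forces in N, time in s.
With the tool pointing down it reaches from about 0.4 to 0.875 m from the base axis. Payload 19.3 kg.
Tool frame: the origin (TCP) lies midway between the tips of the shut fingers; the grasp point (between the pads) lies 19 mm behind it (bot.pinch_z is the distance from the TCP to the grasp point, in m); z points along the fingers, y is the line along which they close (so a half turn about z gives the same grasp; the last joint's range is limited). The gripper opens to 85 mm and grips with 20 to 120 N. Pads are 22 mm wide; open, the fingers measure 114 mm over their backs; the gripper's body (76 mm by 85 mm) begins 54 mm behind the grasp point. The pads swing forward as they close: fully open they stand 13 mm farther back than shut.
Start: joints at [1.233, 0.521, -0.036, 1.599, 0.021, 1.021, -0.113], TCP at [0.165, -0.603, 0.231] pointing down, gripper open.
Joint ranges: [-2.91, 2.91], [-0.3, 2.13], [-1.5, 1.42], [0.17, 2.43], [-1.26, 4.41], [0.16, 1.93], [-2.52, 2.52]. Speed limits (rad/s): [1.89, 1.89, 2.39, 2.39, 3.01, 3.01, 3.01].

## Interface

Orientations are given as [roll, pitch, yaw] about the fixed x, y, z axes, in that order (R = Rz(yaw) Ry(pitch) Rx(roll)).
In Python, from workcell import observe, viewer, bot gives the robot as it stands. The module is installed in compiled form; this text tells all that it offers.
- The arm moves only by the tool play_rows, never from a script. Its argument "motion" is a list of rows, each a list of 7 numbers: the shift along the tool's x, y, z in cm, then the turn, a rotation vector about the tool's x, y, z in rad, then the opening, from -1 (shut) to 1 (fully open), so that 0 is half open. A call has exactly 5 rows; each row is the pose to reach, as a shift and turn from the pose commanded when the call began, along the tool's axes at that moment; what a row does not reach only later rows make up. A row lasts 1/10 s, in which the tool goes at most 50 mm and 8.59 degrees, less where a joint would pass 70% of its speed; a pose out of reach is approached as far as the arm can. A call with a gripper value outside its range is refused whole. The fingers move at their own pace and stop on an object; "squeeze" is the grip in N (left out, the last holds). Time passes only in rows, so rows that repeat a pose let the fingers close, or fill a call up. It gives the time, the measured TCP pose, the force, the opening and the grip force at its end, in the units of the state.
- observe(): the state, without advancing time (a new reading comes with each control period).
- viewer.grab_frame(name): name is "scene" or "top" or "wrist"; returns (picture, depth): 420x560x3 uint8, red, green, blue; 420x560 float32, m along the optical axis (not along the pixel's ray), 0 where there is no reading.
- viewer.camera_info(name): a dict with "fx", "fy", "cx", "cy" (pixels), "R" (3x3) and "t" (3): a world point X has camera coordinates R X + t. Camera axes: x right, y down, z forward; pixel columns grow to the right and rows downward; lengths in m; the calibration is good to about 2 mm. A picture is of the moment at which its call begins: read the wrist's pose just before it. camera_info takes no time and is no camera call; for the wrist camera it gives the pose at the moment of the call.
- bot.job_done(): hands the job in; it is judged then, once.
The state is a dict: "clock": time; "qpos": joint angles; "qd": joint speeds; "joint_efforts": joint torques, N m; "position": TCP position; "tool_rot": TCP orientation; "force": force on the tool from outside, world axes, zero at the start; "moment": the same for the moment, N m; "grip_width": finger opening in m; "finger_force": force on a finger pad.
Only numpy, scipy, OpenCV 4.12 (cv2) and the standard library are available. Lean on these libraries where they do the work, as an engineer would, in place of code of your own. Each camera call takes 0.05 s, during which the arm holds its last target. There are 200 camera calls.

## Working session

There is one attempt and no reset: what is moved stays moved. The work goes in short steps, Python scripts to look and compute and a tool call to move; the robot and the scene stay as the last step left them, time stands still between calls to the robot, and variables do not carry over. Pictures are saved under pics/ and viewed, at most 10 in all, crops included, and the job is handed in when it is done.

Besides the shell and the picture viewer there is one more tool, called after "Emit:" as name(argument=value, ...), one argument or row to a line, values as JSON. play_rows: Moves the arm, as the interface text tells. Its arguments: {"type":"object","properties":{"motion":{"type":"array"},"squeeze":{"type":"number"}},"required":["motion"]}

```bash
mkdir -p pics && cat > h.py <<'E'
import numpy as np, cv2
from workcell import observe, viewer, bot
def grab(n,save=None):
    ci=viewer.camera_info(n); im,d=viewer.grab_frame(n)
    if save: cv2.imwrite('pics/'+save+'.png',im[:,:,::-1]); np.savez('pics/'+save+'.npz',im=im,d=d,**{k:np.array(v) for k,v in ci.items()})
    return im,d,ci
def load(s):
    z=np.load('pics/'+s+'.npz'); return z['im'],z['d'],{k:z[k] for k in('fx','fy','cx','cy','R','t')}
def ray(ci,u,v):
    R=np.array(ci['R']);C=-R.T@np.array(ci['t']);return C,R.T@np.array([(u-ci['cx'])/ci['fx'],(v-ci['cy'])/ci['fy'],1])
def onz(ci,u,v,z):
    C,r=ray(ci,u,v);return C+r*(z-C[2])/r[2]
def pt(ci,u,v,d):
    C,r=ray(ci,u,v);return C+r*d
def cloud(d,ci):
    v,u=np.mgrid[:d.shape[0],:d.shape[1]];R=np.array(ci['R'])
    c=np.stack([(u-ci['cx'])/ci['fx']*d,(v-ci['cy'])/ci['fy']*d,d],-1)
    P=(c-np.array(ci['t']))@R; P[d<=0]=np.nan; return P
def proj(ci,X):
    c=np.array(ci['R'])@X+np.array(ci['t']);return ci['fx']*c[0]/c[2]+ci['cx'],ci['fy']*c[1]/c[2]+ci['cy']
E
python3 - <<'E'
from h import *
a=grab('top','top0')[0];b=grab('scene','scene0')[0]
s=observe();print(s['position'],s['tool_rot'],s['clock'],bot.pinch_z)
E
```

```text
[ 0.16528899 -0.60245731  0.23081228] [-3.14063609e+00  4.34381844e-05  2.67806331e-01] 0.1 0.0187
```

View pics/top0.png

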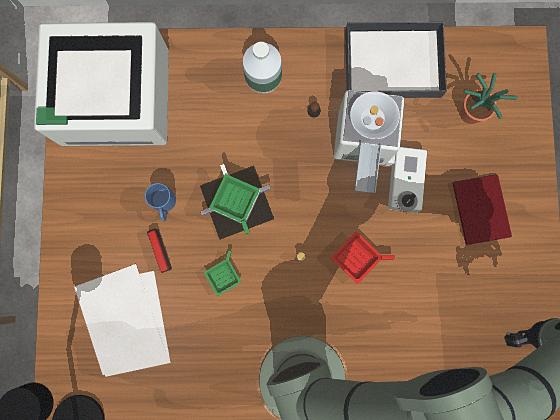

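View pics/scene0.png

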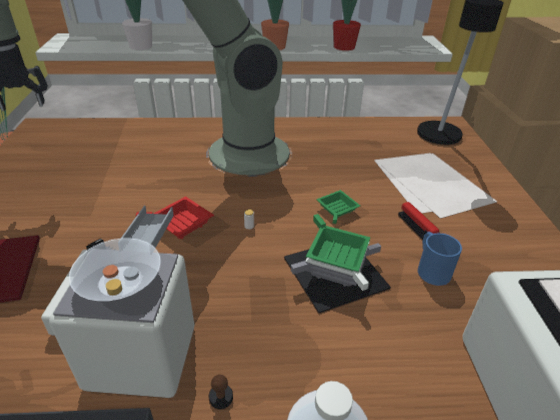

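The top view shows three tray candidates:
- **Green tray on the black board:** at (236,200), tab near (243,225).
- **Smaller green tray:** loose on the desk at (222,275).
- **Red tray:** at (360,257).

The task says to leave red and take the larger, so the meant one is the green tray on the stack. The knob is at (408,200), the chute mouth near (367,190) and the coin roll at (300,257). I'll measure these and check them in one enlarged crop.

```bash
python3 - <<'E'
from h import *
im,d,ci=load('top0'); P=cloud(d,ci)
hsv=cv2.cvtColor(im,cv2.COLOR_RGB2HSV)
np.set_printoptions(precision=4,suppress=True)
C=-ci['R'].T@ci['t'];print('cam',C,ci['fx'])
g=cv2.inRange(hsv,(55,90,40),(85,255,255))
n,l,st,ce=cv2.connectedComponentsWithStats(g)
for i in range(1,n):
    if st[i,4]>60:
        m=l==i;print('green',st[i],ce[i],np.nanmedian(P[m],0),np.nanmax(P[m][:,2]))
        c=cv2.findContours(m.astype(np.uint8),0,1)[0][0];print(cv2.approxPolyDP(c,3,True)[:,0].tolist())
def z(u,v):return P[v,u]
for n,(u,v) in dict(tab=(243,225),knob=(408,200),chute=(367,188),chuteL=(358,188),chuteR=(375,190),cons=(410,175),coin=(300,257),stapler=(159,250),mug=(160,195)).items():print(n,z(u,v))
# console & housing
m=(abs(P[:,:,2]-.06)<.006)&(P[:,:,0]>.4)&(P[:,:,1]<-.1)&(hsv[:,:,1]<60);m[:, :350]=0
r=cv2.minAreaRect(np.argwhere(m)[:,::-1].astype(np.float32));print('console',r,[onz(ci,*p,.06) for p in cv2.boxPoints(r)])
s=cv2.resize(im[150:300,190:430],None,fx=3.3,fy=3.3,interpolation=cv2.INTER_CUBIC);cv2.imwrite('pics/c1.png',s[:,:,::-1])
E
```

```text
cam [0.2997 0.0554 1.7614] 541.1464079874423
green [464  73  53  46 528] [488.5795  95.1288] [ 0.8707 -0.5809  0.1669] 0.21114596058894688
[[477, 74], [483, 86], [482, 96], [464, 90], [480, 97], [471, 108], [491, 105], [500, 118], [496, 106], [489, 103], [516, 96], [500, 95], [504, 90], [485, 101], [495, 74], [486, 93], [486, 85]]
green [ 36 107  31  18 401] [ 48.8254 116.6259] [0.7942 0.7474 0.2117] 0.22318729544970178
[[37, 108], [37, 124], [66, 123], [66, 116], [55, 116], [53, 107]]
green [ 209  174   51   60 1419] [234.2481 198.5687] [0.5713 0.2084 0.0692] 0.10358738288437233
[[225, 174], [209, 207], [240, 221], [247, 233], [244, 220], [259, 189]]
green [204 251  37  45 684] [222.2895 274.9503] [0.3302 0.2502 0.0164] 0.043454598057421585
[[230, 251], [225, 260], [204, 272], [217, 295], [240, 282], [228, 261]]
tab [0.4831 0.1797 0.0868]
knob [ 0.5551 -0.3328  0.1027]
chute [ 0.5784 -0.1931  0.1896]
chuteL [ 0.5779 -0.166   0.194 ]
chuteR [ 0.5688 -0.213   0.2095]
cons [ 0.6419 -0.3516  0.0625]
coin [0.3839 0.0025 0.0527]
stapler [0.4102 0.4499 0.0426]
mug [0.593  0.4581 0.0084]
console ((399.3553771972656, 115.99210357666016), (190.13084411621094, 94.59886169433594), 88.72696685791016) [array([ 1.1602, -0.1724,  0.06  ]), array([ 1.1648, -0.4861,  0.06  ]), array([ 0.5285, -0.4708,  0.06  ]), array([ 0.5243, -0.1708,  0.06  ])]
```

View pics/c1.png

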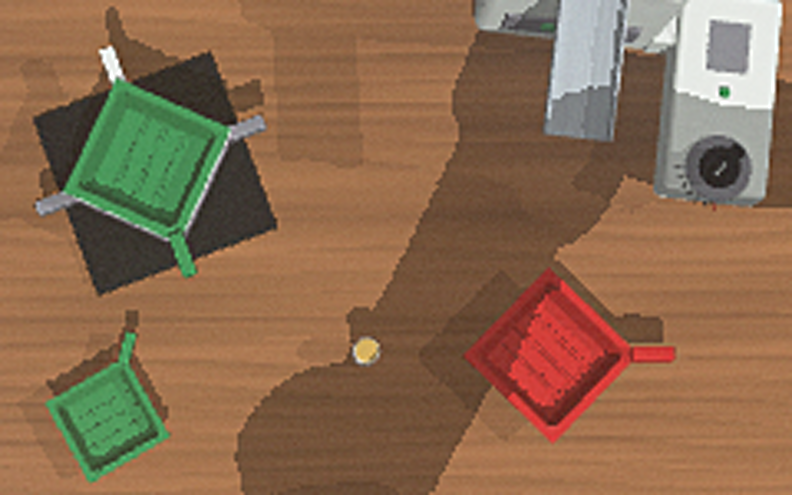

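The crop confirms the stack tray: the large green tray on the black board, with its tab pointing toward the robot at crop (184,255). The other green tray is smaller and the third is red. The knob is at crop (719,168). Next I'll work out frames and the first move.

```bash
cat >> h.py <<'E'
from scipy.spatial.transform import Rotation as Ro
def plan(tgt,yaw,p=None,rpy=None):
    s=observe();p=s['position'];R0=Ro.from_euler('xyz',s['tool_rot']);R1=Ro.from_euler('xyz',[np.pi,0,yaw])
    print('clk',s['clock'],'tcp',np.round(p,4),'rpy',np.round(s['tool_rot'],3),'F',np.round(s['force'],1),'w',round(float(s['grip_width']),4),
     '\nshift cm',np.round(R0.inv().apply(np.array(tgt)-p)*100,2),'rot',np.round((R0.inv()*R1).as_rotvec(),3))
E
python3 - <<'E'
from h import *
np.set_printoptions(precision=4,suppress=True)
im,d,ci=load('top0'); P=cloud(d,ci); hsv=cv2.cvtColor(im,cv2.COLOR_RGB2HSV)
# tray
cs=np.array([onz(ci,u,v,.084) for u,v in [(225,174),(259,189),(240,221),(209,207)]]);print('corners',cs,'sides',np.linalg.norm(cs-np.roll(cs,1,0),axis=1),'c',cs.mean(0))
tab=onz(ci,245,228,.094)
e=cs[0]-cs[2];print('yaw x',np.degrees(np.arctan2(e[1],e[0])),'tabtip',onz(ci,246,232,.094))
# tab via depth: green above .085 outside tray
g=cv2.inRange(hsv,(55,90,40),(85,255,255))>0
q=P[g&(P[:,:,0]<.51)&(P[:,:,0]>.44)&(P[:,:,1]>.15)&(P[:,:,1]<.25)];print('tab pts',len(q),np.median(q,0),q.min(0),q.max(0))
# black board
X,Y,Z=P[...,0],P[...,1],P[...,2]
b=((hsv[...,2]<60)&(X>.43)&(X<.73)&(Y>.05)&(Y<.36)).astype(np.uint8)
pp=np.argwhere(b)[:,::-1].astype(np.float32);r=cv2.minAreaRect(pp);c=np.array([onz(ci,*p,.006) for p in cv2.boxPoints(r)]);print('board',r,c.mean(0),np.linalg.norm(c-np.roll(c,1,0),axis=1))
# console & housing from cloud
for nm,m in dict(cons=(abs(Z-.06)<.008)&(X>.5)&(X<.8)&(Y<-.2)&(Y>-.47)&(hsv[...,1]<70),hous=(abs(Z-.21)<.008)&(X>.6)&(X<1.)&(Y<-.05)&(Y>-.4)&(hsv[...,1]<70)).items():
    m=cv2.morphologyEx(m.astype(np.uint8),cv2.MORPH_OPEN,np.ones((3,3)))
    q=P[m>0][:,:2].astype(np.float32);r=cv2.minAreaRect(q);print(nm,len(q),r,cv2.boxPoints(r))
m=(Z>.18)&(Z<.3)&(X>.5)&(X<.66)&(Y<-.12)&(Y>-.3);q=P[m];print('chute',len(q),q.min(0));q=q[q[:,0]<q[:,0].min()+.02];print(q.min(0),q.max(0),q.mean(0))
m=(Z>.092)&(X>.5)&(X<.6)&(Y<-.28)&(Y>-.4);q=P[m];print('knob',len(q),cv2.minAreaRect(q[:,:2].astype(np.float32)),q[:,2].max())
plan([.54,-.34,.26],.0)
wi=viewer.camera_info('wrist');R=np.array(wi['R']);print('wristcam',-R.T@wi['t'],R[2],wi['fx'])
E
```

```text
corners [[0.6457 0.2369 0.084 ]
 [0.5968 0.1298 0.084 ]
 [0.496  0.1893 0.084 ]
 [0.541  0.2865 0.084 ]] sides [0.1159 0.1178 0.1171 0.107 ] c [0.5699 0.2106 0.084 ]
yaw x 17.633112581498988 tabtip [0.4604 0.1699 0.094 ]
tab pts 99 [0.4913 0.1771 0.0923] [0.4568 0.1611 0.0743] [0.5094 0.2203 0.1036]
board ((236.41094970703125, 202.0959014892578), (56.64791488647461, 57.58424377441406), 69.44395446777344) [0.5683 0.2074 0.006 ] [0.1879 0.1897 0.1887 0.1874]
cons 1436 ((0.6328427195549011, -0.34771379828453064), (0.1014627143740654, 0.1986706256866455), 83.12832641601562) [[ 0.5282 -0.3862]
 [ 0.7254 -0.41  ]
 [ 0.7375 -0.3092]
 [ 0.5403 -0.2855]]
hous 837 ((0.7589446902275085, -0.20745877921581268), (0.1776001900434494, 0.2093559354543686), 82.316650390625) [[ 0.6433 -0.2815]
 [ 0.8508 -0.3095]
 [ 0.8746 -0.1335]
 [ 0.6671 -0.1055]]
chute 688 [ 0.5629 -0.2247  0.1838]
[ 0.5629 -0.2144  0.1838] [ 0.5829 -0.1543  0.217 ] [ 0.5751 -0.1884  0.1949]
knob 58 ((0.5590810775756836, -0.33747240900993347), (0.012774220667779446, 0.038924213498830795), 44.48332977294922) 0.11030413129615145
clk 0.1 tcp [ 0.1653 -0.6025  0.2308] rpy [-3.141  0.     0.268] F [ 0.4 -0.4  0.4] w 0.0853 
shift cm [ 43.08 -15.4   -2.91] rot [-0.001  0.     0.268]
wristcam [ 0.2324 -0.5846  0.3755] [-0.2656 -0.0721 -0.9614] 376.1163814694044
```

Everything agrees to within a few mm. The console places the chute mouth at about (0.567,-0.184) with sorter yaw about -7°. The knob is at (0.558,-0.338), with its bar at -45.5°, so the speed is about 0.67 rad. Its white end points lower-left in the image, which is consistent. First move goes toward the knob.

Emit:
play_rows(
  motion=[
    [4.5,-1.5,0,0,0,0.1,1],
    [9,-3,0,0,0,0.2,1],
    [13.5,-4.5,0,0,0,0.3,1],
    [18,-6,0,0,0,0.4,1],
    [22.5,-7.5,0,0,0,0.53,1],
  ],
)

```text
clock: 0.6
position: [0.3637, -0.4695, 0.2311]
tool_rot: [-3.141, 0.0, -0.267]
force: [0.1, -0.4, 0.7]
grip_width: 0.0849
finger_force: 0.0
```

```bash
python3 -c "
from h import *
plan([.5585,-.338,.2],-.794)"
```

```text
clk 0.6 tcp [ 0.3637 -0.4695  0.2311] rpy [-3.141  0.    -0.267] F [ 0.1 -0.4  0.7] w 0.0849 
shift cm [ 15.33 -17.82   3.11] rot [-0.     0.     0.527]
```

Emit:
play_rows(
  motion=[
    [3.1,-3.6,0.5,0,0,0.11,1],
    [6.2,-7.2,1.1,0,0,0.22,1],
    [9.3,-10.8,1.8,0,0,0.33,1],
    [12.4,-14.4,2.5,0,0,0.44,1],
    [15.3,-17.8,3.1,0,0,0.53,1],
  ],
)

```text
clock: 1.1
position: [0.5579, -0.3369, 0.1996]
tool_rot: [3.141, 0.001, -0.796]
force: [0.5, -0.1, -0.6]
grip_width: 0.0856
finger_force: 0.0
```

```bash
python3 - <<'E'
from h import *
np.set_printoptions(precision=4,suppress=True)
plan([.5585,-.338,.08],-.794)
im,d,ci=grab('wrist','w1')
print(proj(ci,np.array([.5585,-.338,.098])))
P=cloud(d,ci);Z=P[...,2]
m=((Z>.088)&(Z<.115)&(abs(P[...,0]-.5585)<.03)&(abs(P[...,1]+.338)<.03)).astype(np.uint8)
q=P[m>0];print(len(q),cv2.minAreaRect(q[:,:2].astype(np.float32)),np.percentile(q[:,2],[5,50,95]))
E
```

```text
clk 1.1 tcp [ 0.5579 -0.3369  0.1996] rpy [ 3.141  0.001 -0.796] F [ 0.5 -0.1 -0.6] w 0.0856 
shift cm [ 0.13  0.04 11.96] rot [ 0.     0.001 -0.002]
(np.float64(275.4298407000291), np.float64(201.1878387750582))
1206 ((0.5596803426742554, -0.3391513526439667), (0.014000781811773777, 0.03767894208431244), 45.84211349487305) [0.0986 0.1057 0.107 ]
```

View pics/w1.png

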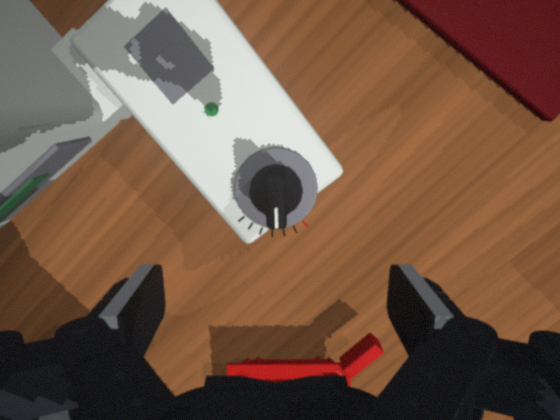

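The wrist view shows the knob at (275,190) with its white line pointing straight down at (276,217). The red "off" tick is at (305,222), about 41° anticlockwise, so the turn is about 0.7 rad. The pads are parallel to the bar. Going down and gripping.

Emit:
play_rows(
  motion=[
    [0.3,0,3,0,0,0,1],
    [0.3,0,6,0,0,0,1],
    [0.3,0,9,0,0,0,1],
    [0.3,0,11,0,0,0,1],
    [0.3,0,12.2,0,0,0,1],
  ],
)

```text
clock: 1.65
position: [0.5577, -0.3403, 0.0763]
tool_rot: [3.141, 0.002, -0.792]
force: [-0.2, 0.0, -0.5]
grip_width: 0.0854
finger_force: 0.0
```

Emit:
play_rows(
  motion=[
    [0,0,0,0,0,0,-0.5],
    [0,0,0,0,0,0,-1],
    [0,0,0,0,0,0,-1],
    [0,0,0,0,0,0,-1],
    [0,0,0,0,0,0,-1],
  ],
  squeeze=30,
)

```text
clock: 2.15
position: [0.5604, -0.3399, 0.0795]
tool_rot: [-3.139, -0.002, -0.792]
force: [11.7, 18.5, 5.4]
grip_width: 0.0131
finger_force: 35.2
```

Emit:
play_rows(
  motion=[
    [0,-0.2,0,0,0,-0.05,-1],
    [0,-0.2,0,0,0,-0.15,-1],
    [0,-0.2,0,0,0,-0.25,-1],
    [0,-0.2,0,0,0,-0.35,-1],
    [0,-0.2,0,0,0,-0.45,-1],
  ],
)

```text
clock: 2.65
position: [0.561, -0.3391, 0.0795]
tool_rot: [-3.141, -0.002, -0.338]
force: [1.2, 4.2, 8.4]
grip_width: 0.0131
finger_force: 35.1
```

```bash
python3 -c "
from h import *
plan([.56,-.339,.08],-.12);print(observe()['moment'])"
```

```text
clk 2.65 tcp [ 0.561  -0.3391  0.0795] rpy [-3.141e+00 -2.000e-03 -3.380e-01] F [1.2 4.2 8.4] w 0.0131 
shift cm [-0.1   0.03 -0.05] rot [-0.    -0.002 -0.218]
[ 0.86083631 -0.15456795 -0.09369016]
```

Emit:
play_rows(
  motion=[
    [0,0,0,0,0,-0.08,-1],
    [0,0,0,0,0,-0.16,-1],
    [0,0,0,0,0,-0.22,-1],
    [0,0,0,0,0,-0.27,-1],
    [0,0,0,0,0,-0.3,-1],
  ],
)

```text
clock: 3.15
position: [0.5617, -0.3387, 0.0796]
tool_rot: [-3.141, -0.004, -0.041]
force: [5.1, 4.6, 2.6]
grip_width: 0.0135
finger_force: 68.5
```

```bash
python3 -c "
from h import *
plan([.56,-.339,.08],-.12);print(observe()['moment'])"
```

```text
clk 3.15 tcp [ 0.5617 -0.3387  0.0796] rpy [-3.141 -0.004 -0.041] F [5.1 4.6 2.6] w 0.0135 
shift cm [-0.17  0.04 -0.04] rot [-0.001 -0.004  0.079]
[ 1.12864095 -0.93694034 -1.16216243]
```

The moment jumped (-1.2 N m) and finger force doubled, so the knob is at its stop. Hold, release and rise.

Emit:
play_rows(
  motion=[
    [0,0,0,0,0,0,-1],
    [0,0,0,0,0,0,-1],
    [0,0,0,0,0,0,0.3],
    [0,0,0,0,0,0,1],
    [0,0,0,0,0,0,1],
  ],
)

```text
clock: 3.65
position: [0.5597, -0.3396, 0.0783]
tool_rot: [3.141, 0.0, -0.042]
force: [-0.6, -0.4, -0.5]
grip_width: 0.0561
finger_force: 0.0
```

Emit:
play_rows(
  motion=[
    [0,0,0,0,0,0,1],
    [0,0,-3,0,0,0,1],
    [0,0,-7,0,0,0,1],
    [0,0,-11,0,0,0,1],
    [0,0,-15,0,0,0,1],
  ],
)

```text
clock: 4.15
position: [0.5596, -0.3393, 0.2299]
tool_rot: [-3.142, 0.0, -0.042]
force: [0.4, -0.6, 0.6]
grip_width: 0.0853
finger_force: 0.0
```

```bash
python3 - <<'E'
from h import *
np.set_printoptions(precision=4,suppress=True)
im,d,ci=grab('wrist','w2')
P=cloud(d,ci);Z=P[...,2]
m=((Z>.088)&(Z<.115)&(abs(P[...,0]-.56)<.03)&(abs(P[...,1]+.339)<.03)).astype(np.uint8)
q=P[m>0];print(len(q),cv2.minAreaRect(q[:,:2].astype(np.float32)))
h=cv2.cvtColor(im,cv2.COLOR_RGB2HSV);u,v=map(int,proj(ci,np.array([.56,-.339,.098])));print(u,v)
c=im[max(v-90,0):v+90,u-110:u+110];cv2.imwrite('pics/w2c.png',cv2.resize(c,None,fx=3,fy=3)[:,:,::-1])
for z in(.1,): plan([.50,.10,.25],0)
E
```

```text
971 ((0.5596122145652771, -0.33872169256210327), (0.014009520411491394, 0.037967853248119354), 82.8248519897461)
274 191
clk 4.2 tcp [ 0.5618 -0.3405  0.2368] rpy [ 3.138 -0.007 -0.043] F [ 1.4 -1.   7.8] w 0.0856 
shift cm [ -8.04 -43.74  -1.52] rot [ 0.004 -0.007 -0.043]
```

View pics/w2c.png

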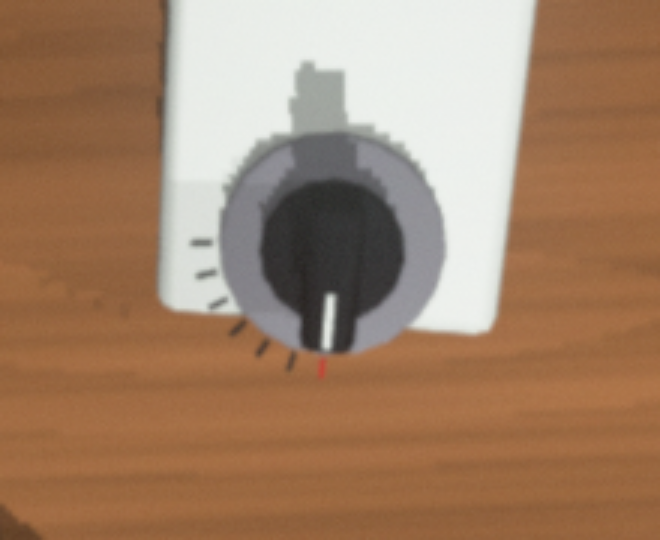

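The bar is now at -7.2°, matching the sorter's yaw, and its white line (328,322) points at the red off tick (322,367), so the knob is off. Next move is round the front of the chute to the tray tab.

Emit:
play_rows(
  motion=[
    [-2.8,-3.7,-1,0,0,-0.03,1],
    [-5.6,-7.4,-2,0,0,-0.06,1],
    [-8.4,-11,-2,0,0,-0.1,1],
    [-11.2,-14.7,-2,0,0,-0.14,1],
    [-13.8,-18.4,-2,0,0,-0.17,1],
  ],
)

```text
clock: 4.7
position: [0.4283, -0.1485, 0.2482]
tool_rot: [3.141, -0.0, 0.129]
force: [1.6, 0.9, 0.1]
grip_width: 0.0852
finger_force: 0.0
```

```bash
python3 -c "
from h import *
plan([.455,.172,.235],.307)"
```

```text
clk 4.7 tcp [ 0.4283 -0.1485  0.2482] rpy [ 3.141 -0.     0.129] F [1.6 0.9 0.1] w 0.0852 
shift cm [  6.77 -31.44   1.31] rot [ 0.    -0.    -0.178]
```

Emit:
play_rows(
  motion=[
    [1,-4.6,0,0,0,-0.03,1],
    [2,-9.2,0,0,0,-0.06,1],
    [3,-13.8,0,0,0,-0.1,1],
    [4,-18.4,0,0,0,-0.14,1],
    [5,-23,1,0,0,-0.18,1],
  ],
)

```text
clock: 5.2
position: [0.4505, 0.0867, 0.2391]
tool_rot: [3.141, -0.002, 0.309]
force: [1.5, -0.1, -0.3]
grip_width: 0.0854
finger_force: 0.0
```

```bash
python3 -c "
from h import *
plan([.455,.172,.235],.307)"
```

```text
clk 5.2 tcp [0.4505 0.0867 0.2391] rpy [ 3.141e+00 -2.000e-03  3.090e-01] F [ 1.5 -0.1 -0.3] w 0.0854 
shift cm [ 3.02 -7.99  0.42] rot [ 0.    -0.002  0.002]
```

```bash
python3 -c "
from h import *
grab('wrist','w3')"
```

Emit:
play_rows(
  motion=[
    [1,-2.5,0.1,0,0,0,1],
    [2,-5,0.2,0,0,0,1],
    [2.6,-7,0.3,0,0,0,1],
    [3,-8,0.4,0,0,0,1],
    [3,-8,0.4,0,0,0,1],
  ],
)

```text
clock: 5.75
position: [0.4544, 0.1709, 0.2341]
tool_rot: [-3.141, 0.0, 0.309]
force: [-0.4, -0.6, 0.7]
grip_width: 0.0857
finger_force: 0.0
```

```bash
cat > tab.py <<'E'
from h import *
np.set_printoptions(precision=4,suppress=True)
def tabpix(im,ci):
    h=cv2.cvtColor(im,cv2.COLOR_RGB2HSV);g=cv2.inRange(h,(55,90,40),(85,255,255))
    k=cv2.morphologyEx(g,cv2.MORPH_OPEN,cv2.getStructuringElement(2,(45,45)))
    t=cv2.bitwise_and(g,cv2.bitwise_not(cv2.dilate(k,np.ones((7,7)))))
    n,l,st,ce=cv2.connectedComponentsWithStats(t)
    e=proj(ci,np.array([.477,.18,.094]))
    i=min((i for i in range(1,n) if st[i,4]>150),key=lambda i:np.hypot(*(ce[i]-e)))
    r=cv2.minAreaRect(np.argwhere(l==i)[:,::-1].astype(np.float32));return r,st[i],np.array(e)
if __name__=='__main__':
    a=load('w3');b=grab('wrist','w4')
    L=[]
    for im,d,ci in(a,b):
        r,st,e=tabpix(im,ci);print(r,st,e);u,v=r[0];L.append(ray(ci,u,v));P=cloud(d,ci);print('depth pt',P[int(v),int(u)],'onz.094',onz(ci,u,v,.094))
    (C1,r1),(C2,r2)=L;s=np.linalg.lstsq(np.c_[r1,-r2],C2-C1,rcond=None)[0];print('tri',C1+r1*s[0],C2+r2*s[1])
    plan([.477,.18,.068],.307)
E
python3 tab.py
```

```text
((177.62307739257812, 122.484619140625), (52.21862030029297, 24.186771392822266), 82.87498474121094) [ 163   96   28   53 1116] [167.6303 118.4176]
depth pt [0.4769 0.1721 0.0966] onz.094 [0.4764 0.1721 0.094 ]
((279.5, 161.5), (49.0, 19.0), 90.0) [270 137  20  50 838] [272.8439 157.7036]
depth pt [0.4764 0.1749 0.0967] onz.094 [0.4758 0.1743 0.094 ]
tri [0.4753 0.1738 0.0866] [0.4746 0.1738 0.0867]
clk 5.8 tcp [0.4544 0.1697 0.2341] rpy [3.141 0.    0.308] F [-0.2 -1.1 -0.5] w 0.0854 
shift cm [ 2.47 -0.3  16.61] rot [0.    0.    0.001]
```

View pics/w4.png

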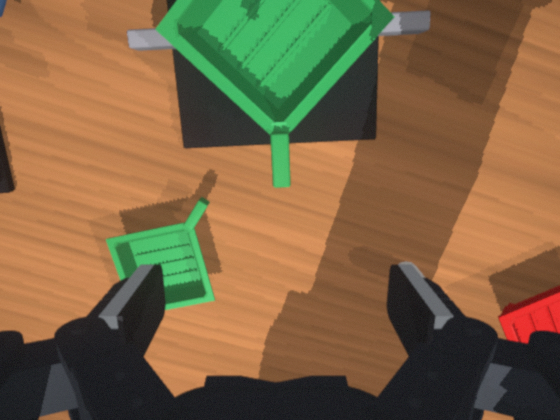

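The wrist view shows the green tab at (280,160), nearly parallel to the pads, and the fingers are open and clear. Triangulated, it is at (0.476,0.174), matching the board centre minus 97 mm along yaw 0.355. I'll go down, then check before closing.

Emit:
play_rows(
  motion=[
    [1.5,0.3,4,0,0,-0.047,1],
    [2.2,0.3,8,0,0,-0.047,1],
    [2.2,0.3,11.5,0,0,-0.047,1],
    [2.2,0.3,14.5,0,0,-0.047,1],
    [2.2,0.3,16.8,0,0,-0.047,1],
  ],
)

```text
clock: 6.3
position: [0.476, 0.172, 0.0646]
tool_rot: [3.141, 0.002, 0.353]
force: [0.5, 0.4, 0.0]
grip_width: 0.0855
finger_force: 0.0
```

```bash
python3 -c "
from h import *
im,d,ci=grab('wrist','w5')
plan([.476,.1737,.066],.355)"
```

```text
clk 6.35 tcp [0.4748 0.1716 0.0621] rpy [3.141 0.005 0.353] F [-3.8 -1.1 -5.1] w 0.0853 
shift cm [ 0.18 -0.15 -0.39] rot [ 0.001  0.005 -0.002]
```

View pics/w5.png

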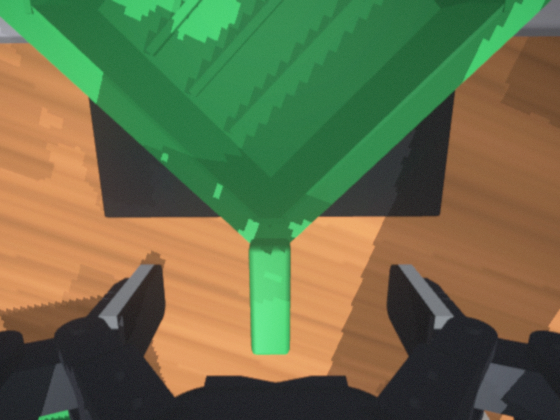

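The tab (270,300) sits between the fingers (midline about 276), so it is about 2 mm off. I'll shift -0.2 cm and close.

Emit:
play_rows(
  motion=[
    [0,-0.15,0,0,0,0,0],
    [0,-0.2,0,0,0,0,-1],
    [0,-0.2,0,0,0,0,-1],
    [0,-0.2,0,0,0,0,-1],
    [0,-0.2,0,0,0,0,-1],
  ],
  squeeze=60,
)

```text
clock: 6.85
position: [0.476, 0.1757, 0.067]
tool_rot: [3.141, -0.001, 0.354]
force: [-3.8, -3.4, 9.2]
grip_width: 0.0131
finger_force: 61.8
```

Emit:
play_rows(
  motion=[
    [0,0,0,0,0,0,-1],
    [0,0,0,0,0,0,-1],
    [0,0,0,0,0,0,-1],
    [0,0,0,0,0,0,-1],
    [0,0,0,0,0,0,-1],
  ],
)

```text
clock: 7.35
position: [0.476, 0.1756, 0.0669]
tool_rot: [3.141, -0.001, 0.354]
force: [-2.0, -3.6, 9.6]
grip_width: 0.0131
finger_force: 60.1
```

```bash
python3 - <<'E'
from h import *
s=observe();print(s['force'],s['moment'],s['finger_force'])
plan([.476,.1737,.066],.355)
# peel path in tool frame: rotate about pivot in tray frame; tool x=tray x, tool z down
px,pz=.167,.0  # pivot: x ahead of tcp, tcp z .065 ~ pivot height
for th in(.03,.06,.09,.12,.15,.18):
    # tool x goes up: rotation about tool +y? x-> x cos - z sin (z down) => up
    R=Ro.from_rotvec([0,th,0]);p=np.array([px,0,pz]);print(th,np.round((p-R.apply(p))*100,2),R.apply([1,0,0]))
E
```

```text
[-1.97252381 -3.63901998  9.62312261] [-0.40809821  0.20643441 -0.2349916 ] 60.1063996553421
clk 7.35 tcp [0.476  0.1756 0.0669] rpy [ 3.141e+00 -1.000e-03  3.540e-01] F [-2.  -3.6  9.6] w 0.0131 
shift cm [-0.07  0.18  0.09] rot [ 0.    -0.001 -0.001]
0.03 [0.01 0.   0.5 ] [ 0.99955003  0.         -0.0299955 ]
0.06 [0.03 0.   1.  ] [ 0.99820054  0.         -0.05996401]
0.09 [0.07 0.   1.5 ] [ 0.99595273  0.         -0.08987855]
0.12 [0.12 0.   2.  ] [ 0.99280864  0.         -0.11971221]
0.15 [0.19 0.   2.5 ] [ 0.98877108  0.         -0.14943813]
0.18 [0.27 0.   2.99] [ 0.98384369  0.         -0.17902957]
```

Grip is on the tab (13 mm, 60 N). Now peel: rotate about the far corner while lifting the tab.

Emit:
play_rows(
  motion=[
    [0,0,-0.4,0,-0.025,0,-1],
    [0,0,-0.8,0,-0.05,0,-1],
    [0,0,-1.3,0,-0.08,0,-1],
    [0.1,0,-1.8,0,-0.105,0,-1],
    [0.1,0,-2.2,0,-0.13,0,-1],
  ],
)

```text
clock: 7.85
position: [0.4767, 0.1761, 0.0887]
tool_rot: [-3.141, 0.131, 0.355]
force: [1.1, -1.0, -0.3]
grip_width: 0.0128
finger_force: 58.6
```

```bash
cat > chk.py <<'E'
from h import *
np.set_printoptions(precision=4,suppress=True)
s=observe();print(s['clock'],s['position'],s['tool_rot'],s['force'],s['moment'],s['grip_width'],s['finger_force'])
# tab & far corner assuming rigid hold (tool x = tray x at grip; tab centre at grasp pt)
R=Ro.from_euler('xyz',s['tool_rot']);p=s['position']
print('tab',p+R.apply([0,0,-.017]),'far',p+R.apply([.177,0,-.017]),'centre',p+R.apply([.097,0,-.001]))
E
python3 chk.py
```

```text
7.85 [0.4767 0.1761 0.0887] [-3.1415  0.1309  0.3546] [ 1.1429 -0.958  -0.2796] [-0.0246 -0.1026  0.0112] 0.01278092061776661 58.64664137363434
tab [0.4788 0.1769 0.1056] far [0.6434 0.2378 0.0825] centre [0.567  0.2096 0.0771]
```

```bash
cat > tr.py <<'E'
from h import *
import sys
np.set_printoptions(precision=4,suppress=True)
im,d,ci=grab('top',sys.argv[1]);P=cloud(d,ci);h=cv2.cvtColor(im,cv2.COLOR_RGB2HSV)
g=cv2.inRange(h,(55,90,40),(85,255,255))>0
box=[float(a) for a in sys.argv[2:6]]
m=g&(P[...,0]>box[0])&(P[...,0]<box[1])&(P[...,1]>box[2])&(P[...,1]<box[3])&(P[...,2]>.03)
q=P[m];u=np.median(q,0);k=q-u;yaw=observe()['tool_rot'][2]
x=k[:,0]*np.cos(yaw)+k[:,1]*np.sin(yaw)
print(len(q),'median',u)
for lo in np.arange(-.12,.12,.03):
    s=q[(x>lo)&(x<lo+.03)]
    if len(s)>5: print(round(lo,2),len(s),'z p10,50,90',np.percentile(s[:,2],[10,50,90]))
wh=(h[...,1]<40)&(h[...,2]>150)&(P[...,0]>.62)&(P[...,0]<.72)&(P[...,1]>.2)&(P[...,1]<.3);print('white tab',wh.sum(),np.median(P[wh],0))
E
python3 tr.py top1 .42 .70 .08 .33; python3 - <<'E'
from h import *
im,d,ci=load('/../top0');P=cloud(d,ci);h=cv2.cvtColor(im,cv2.COLOR_RGB2HSV)
wh=(h[...,1]<40)&(h[...,2]>150)&(P[...,0]>.62)&(P[...,0]<.72)&(P[...,1]>.2)&(P[...,1]<.3);print('white0',wh.sum(),np.median(P[wh],0))
E
```

```text
20 median [0.5985 0.1388 0.0935]
-0.03 9 z p10,50,90 [0.0923 0.0957 0.0983]
0.0 9 z p10,50,90 [0.0907 0.0924 0.0963]
white tab 36 [0.6653 0.2437 0.0803]Traceback (most recent call last):
  File "<stdin>", line 2, in <module>
  File "h.py", line 8, in load
    z=np.load('pics/'+s+'.npz'); return z['im'],z['d'],{k:z[k] for k in('fx','fy','cx','cy','R','t')}
    fid = stack.enter_context(open(os.fspath(file), "rb"))
                              ~~~~^^^^^^^^^^^^^^^^^^^^^^^
FileNotFoundError: [Errno 2] No such file or directory: 'pics//../top0.npz'
```

```bash
python3 - <<'E'
from h import *
im,d,ci=grab('scene','scene1')
a,b,_=load('scene0')
c=np.hstack([x[200:330,270:400] for x in(a,im)]);cv2.imwrite('pics/s1c.png',cv2.resize(c,None,fx=3,fy=3,interpolation=cv2.INTER_CUBIC)[:,:,::-1])
E
```

```text
(no output)
```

View pics/s1c.png

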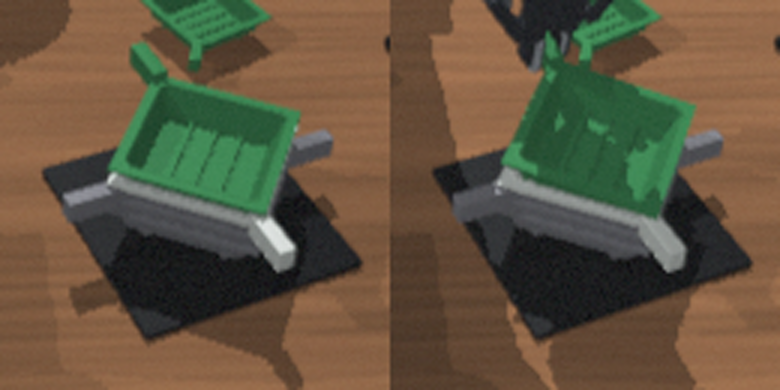

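Left is before, right is now. The tab corner has come up, the far corner (655,215) is still in the stack, and the white tray and its tab (665,245) are unmoved. Peel a bit further, then lift clear.

Emit:
play_rows(
  motion=[
    [0,0,-0.3,0,-0.02,0,-1],
    [0,0,-0.6,0,-0.04,0,-1],
    [0,0,-0.9,0,-0.06,0,-1],
    [0.1,0,-1.2,0,-0.08,0,-1],
    [0.1,0,-1.5,0,-0.09,0,-1],
  ],
)

```text
clock: 8.45
position: [0.4795, 0.1772, 0.1031]
tool_rot: [3.142, 0.22, 0.355]
force: [-0.2, 0.4, 0.5]
grip_width: 0.0127
finger_force: 59.0
```

```bash
python3 chk.py
```

```text
8.45 [0.4795 0.1772 0.1031] [3.1415 0.2198 0.3547] [-0.2322  0.4179  0.4944] [ 0.0756 -0.3666 -0.0228] 0.012735083316429537 59.02471482753754
tab [0.4829 0.1785 0.1197] far [0.6449 0.2385 0.0811] centre [0.5684 0.2102 0.0829]
```

Emit:
play_rows(
  motion=[
    [-0.2,0,-0.7,0,0,0,-1],
    [-0.4,0,-1.5,0,0,0,-1],
    [-0.6,0,-2.7,0,0,0,-1],
    [-0.9,0,-4,0,0,0,-1],
    [-1.1,0,-5,0,0,0,-1],
  ],
)

```text
clock: 8.95
position: [0.4798, 0.1773, 0.1559]
tool_rot: [3.142, 0.219, 0.355]
force: [0.6, 0.1, -1.1]
grip_width: 0.0128
finger_force: 58.7
```

```bash
python3 chk.py; python3 - <<'E'
from h import *
im,d,ci=grab('scene','scene2')
a,b,_=load('scene0')
c=np.hstack([x[180:330,240:420] for x in(a,im)]);cv2.imwrite('pics/s2c.png',cv2.resize(c,None,fx=2.2,fy=2.2,interpolation=cv2.INTER_CUBIC)[:,:,::-1])
E
```

```text
8.95 [0.4798 0.1773 0.1559] [3.1416 0.2187 0.3547] [ 0.593   0.097  -1.0636] [ 0.121  -0.1298  0.0387] 0.01275561290729123 58.740379214286804
tab [0.4832 0.1786 0.1724] far [0.6452 0.2386 0.134 ] centre [0.5688 0.2103 0.1358]
```

View pics/s2c.png

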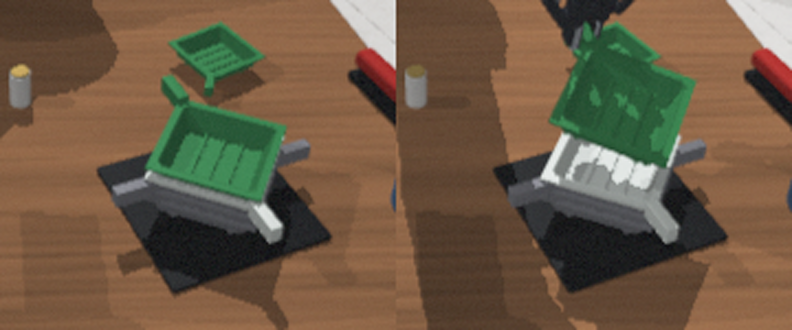

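The green tray is off and held, and the white tray and bystanders (coin roll (20,85), stapler) are in place. Now level it and carry it toward the chute.

Emit:
play_rows(
  motion=[
    [0,0,-0.5,0,0.07,0,-1],
    [0,0,-0.5,0,0.14,0,-1],
    [0,0,-0.5,0,0.219,0,-1],
    [0,0,-0.5,0,0.219,0,-1],
    [0,0,-0.5,0,0.219,0,-1],
  ],
)

```text
clock: 9.5
position: [0.4806, 0.1776, 0.1596]
tool_rot: [3.141, 0.002, 0.355]
force: [0.5, 0.0, -1.5]
grip_width: 0.013
finger_force: 58.7
```

```bash
python3 chk.py; python3 -c "
from h import *
plan([.43,.03,.13],.1)"
```

```text
9.5 [0.4806 0.1776 0.1596] [3.1413 0.0019 0.3547] [ 0.4559  0.0031 -1.5278] [-0.0109  0.0488 -0.0246] 0.012961179475821894 58.705018758773804
tab [0.4807 0.1776 0.1766] far [0.6466 0.2391 0.1762] centre [0.5716 0.2113 0.1604]
clk 9.5 tcp [0.4806 0.1776 0.1596] rpy [3.141e+00 2.000e-03 3.550e-01] F [ 0.5  0.  -1.5] w 0.013 
shift cm [-9.87 12.08  2.98] rot [0.    0.002 0.255]
```

Emit:
play_rows(
  motion=[
    [-1.5,1.8,0,0,0,0.03,-1],
    [-4,4.8,0.5,0,0,0.1,-1],
    [-6.5,8,1.5,0,0,0.16,-1],
    [-8.6,10.6,2.5,0,0,0.22,-1],
    [-9.9,12.1,3,0,0,0.255,-1],
  ],
)

```text
clock: 10.0
position: [0.4291, 0.0276, 0.1286]
tool_rot: [3.141, 0.003, 0.096]
force: [0.6, -0.1, -1.3]
grip_width: 0.0131
finger_force: 58.7
```

```bash
python3 chk.py; python3 -c "
from h import *
plan([.440,-.120,.105],-.25)"
```

```text
10.0 [0.4291 0.0276 0.1286] [3.1408 0.0035 0.0955] [ 0.6455 -0.0941 -1.2936] [0.0426 0.0562 0.0197] 0.013054774938849888 58.70527982711792
tab [0.4291 0.0276 0.1456] far [0.6053 0.0445 0.1449] centre [0.5256 0.0369 0.1292]
clk 10.0 tcp [0.4291 0.0276 0.1286] rpy [3.141e+00 3.000e-03 9.600e-02] F [ 0.6 -0.1 -1.3] w 0.0131 
shift cm [-0.31 14.8   2.37] rot [0.001 0.003 0.346]
```

Emit:
play_rows(
  motion=[
    [0,2,0.4,0,0,0.06,-1],
    [-0.1,5.5,1,0,0,0.14,-1],
    [-0.2,9.5,1.7,0,0,0.22,-1],
    [-0.3,13,2.2,0,0,0.3,-1],
    [-0.3,14.8,2.4,0,0,0.346,-1],
  ],
)

```text
clock: 10.5
position: [0.4423, -0.1206, 0.1049]
tool_rot: [3.141, 0.001, -0.253]
force: [-0.1, 0.1, -0.3]
grip_width: 0.0129
finger_force: 58.7
```

```bash
python3 chk.py; python3 -c "
from h import *
plan([.460,-.157,.105],-.25)"
```

```text
10.5 [ 0.4423 -0.1206  0.1049] [ 3.1406  0.001  -0.2526] [-0.077   0.1104 -0.3415] [ 0.0863 -0.0067  0.0061] 0.01285267359596075 58.73619318008423
tab [ 0.4423 -0.1206  0.1219] far [ 0.6137 -0.1649  0.1217] centre [ 0.5362 -0.1449  0.1058]
clk 10.5 tcp [ 0.4423 -0.1206  0.1049] rpy [ 3.141e+00  1.000e-03 -2.530e-01] F [-0.1  0.1 -0.3] w 0.0129 
shift cm [ 2.62  3.08 -0.01] rot [ 0.001  0.001 -0.003]
```

Emit:
play_rows(
  motion=[
    [0.5,0.6,0,0,0,0,-1],
    [1.2,1.4,0,0,0,0,-1],
    [1.9,2.2,0,0,0,0,-1],
    [2.4,2.8,0,0,0,0,-1],
    [2.6,3.1,0,0,0,0,-1],
  ],
)

```text
clock: 11.0
position: [0.4597, -0.1545, 0.1053]
tool_rot: [3.141, 0.0, -0.246]
force: [0.6, 0.5, -1.1]
grip_width: 0.013
finger_force: 58.7
```

Emit:
play_rows(
  motion=[
    [0,0,0,0,0,0,-1],
    [0,0,0,0,0,0,-1],
    [0,0,0,0,0,0,-1],
    [0,0,0,0,0,0,-1],
    [0,0,0,0,0,0,-1],
  ],
)

```text
clock: 11.5
position: [0.4591, -0.154, 0.1053]
tool_rot: [3.141, 0.001, -0.246]
force: [0.4, -0.5, -0.5]
grip_width: 0.0132
finger_force: 58.7
```

```bash
python3 chk.py; python3 - <<'E'
from h import *
im,d,ci=grab('scene','scene3');t,dt,ct=grab('top','top3')
P=cloud(dt,ct);h=cv2.cvtColor(t,cv2.COLOR_RGB2HSV)
g=(cv2.inRange(h,(55,90,40),(85,255,255))>0)&(abs(P[...,0]-.56)<.13)&(abs(P[...,1]+.18)<.13)&(P[...,2]>.05)&(P[...,2]<.16)
q=P[g];print(len(q),q.min(0),q.max(0))
a=cv2.resize(im[120:330,0:280],(480,360));b=cv2.resize(t[90:300,320:430],(315,600))
c=np.zeros((600,795,3),np.uint8);c[:360,:480]=a;c[:,480:]=b;cv2.imwrite('pics/fin.png',c[:,:,::-1])
E
```

```text
11.5 [ 0.4591 -0.154   0.1053] [ 3.1411  0.0007 -0.2459] [ 0.4268 -0.4786 -0.464 ] [0.0453 0.0394 0.0553] 0.013205396272134393 58.73596429824829
tab [ 0.4591 -0.154   0.1223] far [ 0.6308 -0.1971  0.1222] centre [ 0.5532 -0.1776  0.1062]
395 [ 0.52894883 -0.24294131  0.08714997] [ 0.61270708 -0.09883987  0.13622345]
```

View pics/fin.png

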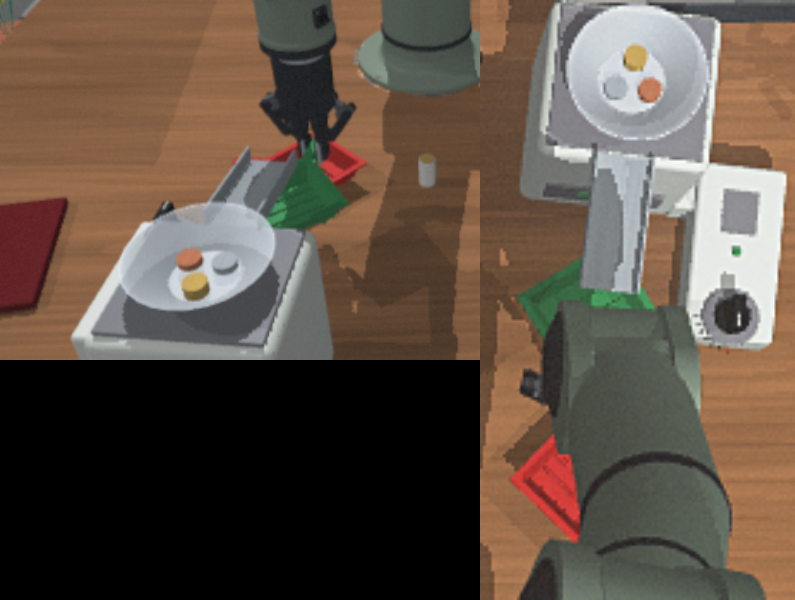

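The tray is level under the chute mouth at about (0.553,-0.178), 15 mm from the mouth's middle. In the picture its left corner (520,298) and right part (640,300) sit either side of the chute. The knob (733,315) is still at off and the coin roll is undisturbed, so I'm handing in.

```bash
python3 -c "
from h import *
print(bot.job_done())"
```

```text
the job is handed in; nothing more can be done
None
```

I handed the job in at about 11.6 s: the knob is at its off stop, only the green tray was peeled off, and it is held level about 15 mm from the chute mouth's middle and about 85 mm clear of the desk. The white tray and bystanders looked unmoved when last seen, and the hand-in gave no verdict.

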